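# Deburr a cassette panel with two file strokes

### The arm

A 7-joint arm with a two-finger parallel gripper is mounted at the origin on the work surface. World frame = base frame: x ahead of the robot, y to its left, z up, the work surface at z = 0. Lengths are in mm, angles in rad, forces in N, time in s.
With the tool pointing down it reaches from about 400 to 900 mm from the base axis. Payload 5.5 kg.
Tool frame: the origin (TCP) lies midway between the tips of the shut fingers; the grasp point (between the pads) lies bot.tcp_to_grasp behind it (bot.tcp_to_grasp is the distance from the TCP to the grasp point, in mm); z points along the fingers, y is the direction in which the jaws open and shut (so a half turn about z gives the same grasp; the last joint's range is limited). The gripper opens to 92 mm and grips with 3 to 60 N. Pads are 19 mm wide; open, the fingers measure 130 mm over their backs; the gripper's body (75 mm by 190 mm) begins 47 mm behind the grasp point.
Start: joints at [-0.847, 0.501, -0.427, 1.55, 0.221, 1.138, -0.21], TCP at [288.996, 582.221, 226.729] pointing down, gripper open.
Joint ranges: [-2.88, 2.88], [-0.31, 2.03], [-1.54, 1.56], [0.2, 2.42], [-1.41, 4.55], [0.19, 2.02], [-2.57, 2.57]. Speed limits (rad/s): [2.57, 2.57, 3.14, 3.14, 3.14, 3.14, 3.14].

### API

Orientations are given as a unit quaternion [w, x, y, z].
In Python, from workcell import bot gives the robot as it stands.
- The arm moves only by the shell command python3 -m inch 'ROWS' [FORCE]. ROWS is a JSON object of lists of equal length, an entry for each row: "dr": the turn, a rotation vector about the world's x, y, z scaled (see below), a list of three; "translation": the shift along the world's x, y, z scaled (see below), a list of three; "jaw": the gripper command: -1 is fully open, 1 is shut, values between are in proportion. A call has 1 to 12 rows; each row shifts and turns the pose as measured when the row begins; what a row does not reach is not made up. The controller multiplies each number of a shift by 250 mm and each number of a turn by pi rad. A row lasts 1/12 s, in which the tool goes at most 41.7 mm and 7.16 degrees, less where a joint would pass 70% of its speed; a pose out of reach is approached as far as the arm can. A call with a number of a shift or a turn outside -1 to 1 is refused whole. A call with a gripper value outside its range is refused whole. The fingers move at their own pace and stop on an object; FORCE is the grip in N (left out, the last holds). Time passes only in rows, so rows that do not move let the fingers close. It gives the time, the measured TCP pose, the force and the opening at its end, in the units of the state.
- bot.observe(): the state, without advancing time (a new reading comes with each control period).
- bot.capture(name): name is "scene" or "top" or "wrist"; returns a dict with "frame" (480x640x3 uint8, red, green, blue), "fx", "fy", "cx", "cy" (pixels), "R" (3x3) and "t" (3): a world point X has camera coordinates R X + t; the wrist camera has in their place "hand_eye" (4x4, takes a point from camera to tool coordinates, whose origin is the TCP and whose axes are the flange's). Camera axes: x right, y down, z forward; pixel columns grow to the right and rows downward; lengths in mm; the calibration is good to about 2 mm. A picture is of the moment at which its call begins: read the wrist's pose just before it. There is no depth.
- bot.close_job(): hands the job in, once; it reports no verdict.
Trained networks look in the newest picture that a camera, given by its name, has taken for a name from the list of things; names that differ only in an ending like _2 or _b are one class to them, and where a whole thing is asked for, a point or a joint stands for the part that bears it (a point fixed in the world has none). Each returns a list of dicts, best first, with "score" (0 to 1); they miss things now and then, are a little off and sometimes report something else, mostly with a low value. They report only what shows in the picture. A call takes as long as a camera call. They do not tell look-alikes from the thing itself.
- bot.find_in(thing, camera): "box" ([centre column, centre row, width, height] in pixels, round what is visible of it).
The state is a dict: "clock": time; "joint_pos": joint angles; "qd": joint speeds; "joint_torque": joint torques, N m; "tool_pos": TCP position; "ee_rot": TCP orientation; "force": force on the tool from outside, world axes, zero at the start; "moment": the same for the moment, N m; "width": opening from 0.0 (shut) to 1.0 (fully open).
Only numpy, scipy, OpenCV 4.12 (cv2) and the standard library are available. Lean on these libraries where they do the work, as an engineer would, in place of code of your own. Each camera call takes 0.05 s, during which the arm holds its last target.

### The job

The aluminium panel standing upright in the sprung filing holder has a burr on its top edge: take the file out of the tray by its grip, lay it flat and square across the middle of the edge and push two pressed forward strokes, each away from the robot, with the middle of the file going from at least 2 cm short of the edge to at least 2 cm past it. Lift the file clear of the edge after every stroke, never dragging it back, and press moderately. Then lay the file flat in the middle of the tray, let go, and leave the stone model, the plaster knife and the spatula where they are.

Things in the scene. Friction and masses are not known exactly. Their poses are not given: they have to be found in the camera images.
- file_grip (a point): Centre of the grip of the flat hand file: a wooden grip bar 80 long, 20 wide, 46 tall stands along the middle of the file's back, flat-sided. x along the file, y across it (pinch the grip across y), z up. The flat bottom of the blade is 29 mm below this point, the top of the grip 23 mm above; the blade's top face is 23 mm below and stands out 4 mm on each side of the grip. The file weighs about 0.3 kg, balanced about 1 mm from the middle of the grip.
- file_sole (a point): Middle of the flat bottom face of the file's blade, straight under file_grip, same axes. The blade is dark steel, about 28 wide and 6 thick, and reaches 90 mm behind and 85 mm ahead (x) of this point. Either end may lead.
- file: The whole file, origin at file_sole.
- edge (a point): A fixed point of the filing holder: where the middle of the panel's top edge stands when nothing touches it, 125 mm above the bench. x = forward, across the edge and away from the robot (up to about 20 degrees off the bench's straight-ahead direction); y runs along the edge; z up. It does not move with the springs.
- panel: Upright aluminium panel with four dark dots, 7 thick (x) and 110 wide (y), its top edge level, held in the grey jaws of the holder (jaws 39 deep, 90 wide, their tops 35 mm below the edge). Origin 125 mm below the middle of its top edge. The holder's dark steel base is fixed to the bench, 160 by 120 mm.
- carriage (a joint): The holder's sprung carriage, which carries jaws and panel: metres moved forward (+) or back towards the robot (-) from rest, 12 mm at most each way; spring 0.6 N per mm, returns to 0. The file's friction on the edge moves it: a pressed forward stroke pushes it to +, a pressed return stroke drags it to -.
- head (a joint): How far jaws and panel are pushed down, metres, 0 to 0.020; a spring pushes back, starting at about 3 N and 0.5 N more per mm, so lowering the file 8 mm below the resting edge presses with about 7 N; it comes back up when let go.
- tray: Shallow steel tray, fixed, 260 (x) by 160 (y) mm, rim 10 mm tall, floor 4 mm thick. Origin at the bottom, in its middle. The file starts lying in it.
- model_mid (a point): Bystander: yellow stone dental model, 66 by 62 by 30 mm, loose; its middle.
- knife_mid (a point): Bystander: plaster knife lying flat, 185 mm long, dark wooden handle, loose; its middle.
- spatula_mid (a point): Bystander: spatula lying flat, 200 mm long, loose; its middle.
Things that resemble listed ones, but are neither listed nor needed, are in the scene too. What is shaped like the file but yellow is not meant.

How it is judged (in metres and radians):
On the way, in this order (a step that is already met when the one before it is completed fails the run):
1. first stroke begins: file flat and square on the panel's top edge, its middle at least 15 mm short of the edge, on the robot's side (contact force between file and panel above 1 N and angle between file_sole's own z axis and vertical below 0.22 rad and angle between the x axis of file_sole and the x axis of edge, either way round below 0.35 rad and y of file_sole in the frame of edge between -0.05 and 0.05 m and x of file_sole in the frame of edge below -0.015 m).
2. first stroke under way: the file's middle is over the edge, pressed on it and pushing the carriage forward (contact force between file and panel above 1 N and angle between file_sole's own z axis and vertical below 0.22 rad and angle between the x axis of file_sole and the x axis of edge, either way round below 0.35 rad and y of file_sole in the frame of edge between -0.05 and 0.05 m and x of file_sole in the frame of edge between -0.01 and 0.012 m and value of joint carriage above 0.001 m).
3. first stroke finished: still pressed and pushing, the file's middle at least 15 mm past the edge (contact force between file and panel above 1 N and angle between file_sole's own z axis and vertical below 0.22 rad and angle between the x axis of file_sole and the x axis of edge, either way round below 0.35 rad and y of file_sole in the frame of edge between -0.05 and 0.05 m and x of file_sole in the frame of edge above 0.015 m and value of joint carriage above 0.001 m).
4. file lifted clear after the first stroke (at least 6 mm above the edge) (contact force between file and panel below 0.01 N and z of file_sole in the frame of edge above 0.006 m).
5. second stroke begins: file flat and square on the panel's top edge, its middle at least 15 mm short of the edge, on the robot's side (all of step 1).
6. second stroke under way: the file's middle is over the edge, pressed on it and pushing the carriage forward (all of step 2).
7. second stroke finished: still pressed and pushing, the file's middle at least 15 mm past the edge (all of step 3).
8. file lifted clear after the second stroke (at least 6 mm above the edge) (all of step 4).
At the end, for the whole second after the job is handed in: The file lies flat on the floor of the tray (tilt below 0.06 rad, sole below 9 mm over the tray's underside), its middle within 65 mm lengthwise and 55 mm sideways of the tray's middle, released and at rest, after two forward strokes with the file lifted clear after each (x of file_sole in the frame of tray between -0.065 and 0.065 m and y of file_sole in the frame of tray between -0.055 and 0.055 m and z of file_sole in the frame of tray below 0.009 m and angle between file_sole's own z axis and vertical below 0.06 rad and linear speed of file below 0.02 m/s and contact force between file and the fingers below 0.5 N); the robot touches nothing.
It fails at once if the file is dragged back along the edge (carriage pulled 2 mm or more towards the robot) (value of joint carriage below -0.002 m).
It fails at once if the file is pressed on the panel with more than 30 N (contact force between file and panel above 30 N).
It fails at once if the gripper itself touches the panel (contact force between the fingers and panel above 1 N).
It fails at once if the stone model, plaster knife or spatula is moved more than 30 mm (distance of any of model_mid, knife_mid, spatula_mid from where it was at the start of the episode above 0.03 m).
It also fails if it takes over 58 s, if anything falls off the work surface, if the arm or the gripper's body presses on something with over 40 N, if the wrist force passes 120 N, or if a joint passes its speed limit or range.

## Working session

There is one attempt and no reset: what is moved stays moved. The work goes in short steps, Python scripts to look and compute and a shell command to move; the robot and the scene stay as the last step left them, time stands still between calls to the robot, and variables do not carry over. Pictures are saved under pics/ and viewed, and the job is handed in when it is done.

```bash
ls; mkdir -p pics
python3 - <<'E'
from workcell import bot
import cv2
s=bot.observe();print(s, bot.tcp_to_grasp)
for n in("scene","top"):
    c=bot.capture(n);cv2.imwrite(f"pics/{n}0.png",c["frame"][:,:,::-1])
    print(n,c["fx"],c["fy"],c["cx"],c["cy"],c["R"],c["t"])
    for th in("file","file_grip","panel","tray","model_mid","knife_mid","spatula_mid"):
        print(th,[(round(d["score"],2),[round(float(v)) for v in d["box"]]) for d in bot.find_in(th,n)])
E
```

```text
pics
{'clock': 0.0, 'joint_pos': array([-0.84683334,  0.50183797, -0.42677299,  1.55142363,  0.22079919,
        1.1382849 , -0.21030222]), 'qd': array([-7.08481453e-04,  4.78243861e-04,  9.04031086e-04, -3.64036529e-05,
       -7.68149255e-04, -1.55640365e-03,  4.84648894e-04]), 'joint_torque': array([ 2.79947080e-04, -5.66588295e+01, -5.81564292e+00, -2.79106236e+01,
       -6.83738315e-02,  3.09689983e-02,  1.91963795e-04]), 'tool_pos': array([288.7566279 , 581.57879996, 225.69390077]), 'ee_rot': array([-2.47028211e-04,  2.28333726e-01,  9.73582460e-01, -9.17644198e-04]), 'force': array([-1.03332288, -0.57646261,  0.44727306]), 'moment': array([-0.00292479,  0.01936643, -0.03498774]), 'width': 0.9963443015333896} 18.8
scene 521.4482195847277 521.4482195847277 329.54083239107695 237.2166227686954 [[ 0.86597529  0.49974934 -0.01836817]
 [ 0.32028438 -0.58245459 -0.74710412]
 [-0.38406342  0.64109067 -0.66445319]] [-432.97965525 -129.95548492 1617.34279919]
file [(0.87, [273, 321, 72, 34]), (0.81, [128, 387, 82, 57])]
file_grip [(0.95, [271, 321, 69, 34]), (0.57, [128, 384, 76, 59])]
panel [(0.73, [386, 170, 13, 38]), (0.45, [271, 323, 68, 36])]
tray [(0.76, [268, 321, 128, 78])]
model_mid [(0.71, [385, 268, 34, 24])]
knife_mid [(0.77, [317, 244, 62, 23]), (0.43, [388, 171, 14, 36])]
spatula_mid [(0.77, [416, 165, 57, 26])]
top 549.5948754958508 549.5948754958508 313.9901840966695 236.73506619211554 [[ 0.01273949 -0.99991761 -0.00157542]
 [-0.99701197 -0.01258239 -0.07621564]
 [ 0.07618954  0.00254166 -0.99709011]] [ -52.53307223  513.44630669 1644.93953782]
file [(0.91, [488, 297, 55, 30]), (0.75, [396, 239, 21, 54]), (0.4, [198, 225, 39, 7])]
file_grip [(0.83, [398, 237, 14, 58]), (0.58, [487, 299, 53, 20])]
panel [(0.43, [198, 225, 41, 4])]
tray [(0.82, [392, 246, 61, 90])]
model_mid [(0.92, [303, 187, 23, 22])]
knife_mid [(0.94, [303, 254, 9, 58])]
spatula_mid [(0.66, [143, 231, 23, 66])]
```

View pics/scene0.png

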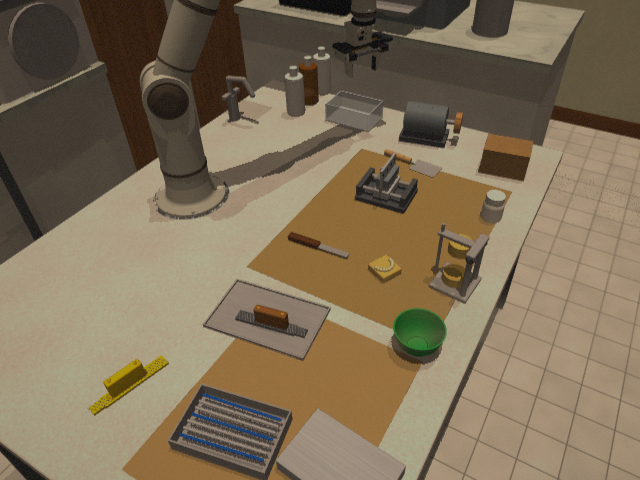

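View pics/top0.png

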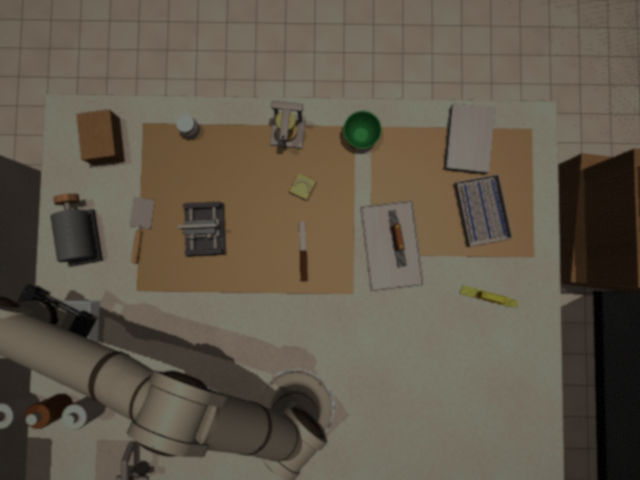

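Run:
```python
import cv2
a=cv2.imread("pics/top0.png")
cv2.imwrite("pics/crop_tray.png",cv2.resize(a[190:320,340:530],None,fx=4,fy=4,interpolation=cv2.INTER_CUBIC))
cv2.imwrite("pics/crop_pan.png",cv2.resize(a[180:290,130:260],None,fx=5,fy=5,interpolation=cv2.INTER_CUBIC))
a=cv2.imread("pics/scene0.png")
cv2.imwrite("pics/crop_s.png",cv2.resize(a[260:420,80:350],None,fx=2.9,fy=2.9,interpolation=cv2.INTER_CUBIC))
cv2.imwrite("pics/crop_s2.png",cv2.resize(a[130:230,330:460],None,fx=5,fy=5,interpolation=cv2.INTER_CUBIC))
```

```text
(no output)
```

The scene shows two file shapes. The brown-gripped dark file lies in the steel tray at top (398,237) and scene (271,321). The yellow one at top (488,297) and scene (128,387) is the decoy. The brown one fits: wooden grip, dark steel blade, in the tray. The panel and holder are at top (203,228). I'm confirming with crops.

View pics/crop_tray.png

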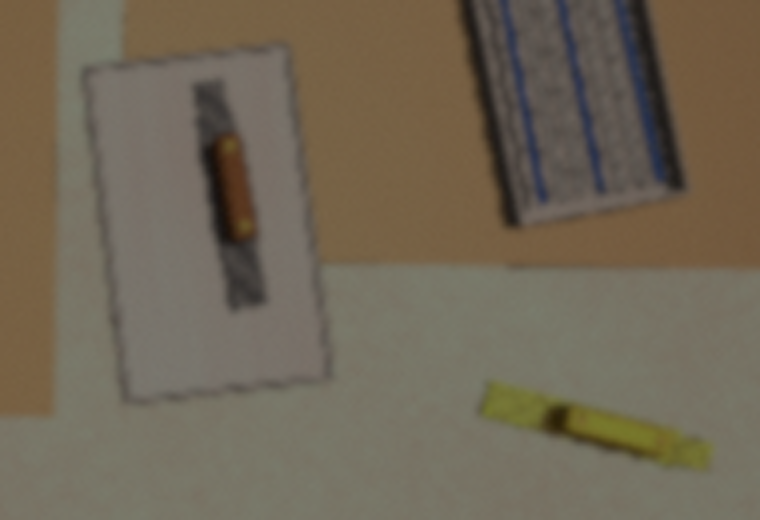

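View pics/crop_pan.png

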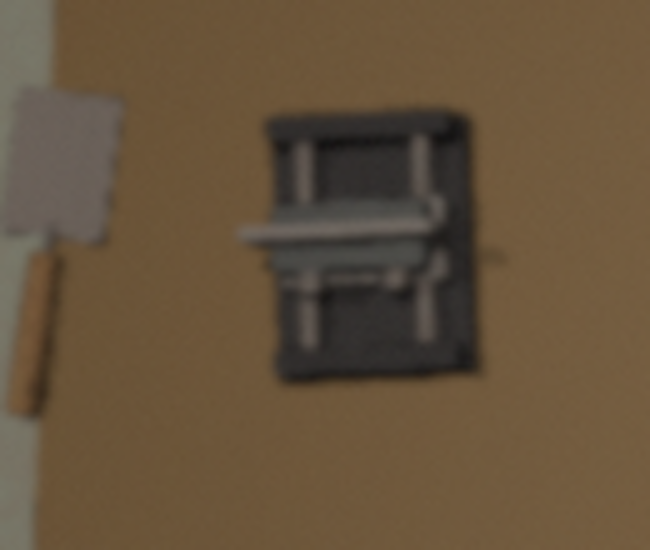

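View pics/crop_s2.png

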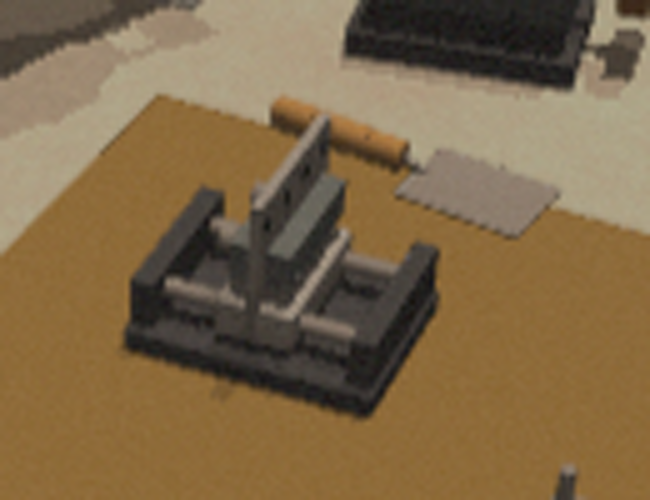

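```bash
cat > h.py <<'E'
import numpy as np
def bp(c,uv,z):
    uv=np.atleast_2d(uv).astype(float); R=np.array(c["R"]);t=np.array(c["t"])
    d=np.c_[(uv[:,0]-c["cx"])/c["fx"],(uv[:,1]-c["cy"])/c["fy"],np.ones(len(uv))]@R
    o=-R.T@t
    return o+d*((z-o[2])/d[:,2])[:,None]
def proj(c,X):
    p=np.atleast_2d(X)@np.array(c["R"]).T+np.array(c["t"])
    return np.c_[c["fx"]*p[:,0]/p[:,2]+c["cx"],c["fy"]*p[:,1]/p[:,2]+c["cy"]]
def wristcam(s,c):
    from scipy.spatial.transform import Rotation as Ro
    q=s["ee_rot"];T=np.eye(4);T[:3,:3]=Ro.from_quat([q[1],q[2],q[3],q[0]]).as_matrix();T[:3,3]=s["tool_pos"]
    W=T@np.array(c["hand_eye"]);d=dict(c);d["R"]=W[:3,:3].T;d["t"]=-W[:3,:3].T@W[:3,3];return d
E
python3 - <<'E'
from workcell import bot
from h import *
np.set_printoptions(precision=1,suppress=True)
c=bot.capture("top");sc=bot.capture("scene")
def ang(a):
    d=a[1]-a[0];return a.mean(0),np.degrees(np.arctan2(d[1],d[0])),np.linalg.norm(d)
print("blade",ang(bp(c,[[401.75,266.75],[392,210.5]],10)))
print("grip",ang(bp(c,[[400.5,249.5],[397.25,224.25]],56)))
p=ang(bp(c,[[217.6,224.8],[177.6,227.2]],125));print("panel",p)
print("panel scene",ang(bp(sc,[[330+258/5,130+205/5],[330+322/5,130+118/5]],125)))
T=np.array([[85,68],[288,44],[330,378],[127,402]])/4+[340,190]
t=bp(c,T,10);print("tray",t,t.mean(0))
b=np.array([[266,118],[462,112],[478,370],[280,380]])/5+[130,180]
b=bp(c,b,15);print("base",b.mean(0),b)
print(bp(c,[[303,187]],15),bp(c,[[303,254]],5),bp(c,[[143,231]],5))
from scipy.spatial.transform import Rotation as Ro
s=bot.observe();q=s["ee_rot"];M=Ro.from_quat([q[1],q[2],q[3],q[0]]).as_matrix();print(M)
w=bot.capture("wrist");print(w["hand_eye"],w["fx"])
E
```

```text
blade (array([ 512.6, -298.3,   10. ]), np.float64(9.895017243056738), np.float64(173.93329408638098))
grip (array([ 514.1, -297.5,   56. ]), np.float64(7.377179850224329), np.float64(75.49809933635423))
panel (array([532.4, 284.8, 125. ]), np.float64(94.17224633865078), np.float64(113.78703968724545))
panel scene (array([534.7, 284.3, 125. ]), np.float64(93.4810743216722), np.float64(99.74592741171173))
tray [[ 607.8 -189.4   10. ]
 [ 628.3 -344.5   10. ]
 [ 374.  -376.1   10. ]
 [ 354.  -222.7   10. ]] [ 491.  -283.1   10. ]
base [534.1 287.9  15. ] [[610.8 354.4  15. ]
 [616.  234.9  15. ]
 [458.6 221.2  15. ]
 [451.  341.   15. ]]
[[666.5 -10.5  15. ]] [[462.  -13.2   5. ]] [[526.2 477.3   5. ]]
[[-0.9  0.4  0. ]
 [ 0.4  0.9  0. ]
 [-0.   0.  -1. ]]
[[   0.    -1.    -0.3   83.9]
 [   1.     0.     0.    -0.4]
 [  -0.    -0.3    1.  -158.4]
 [   0.     0.     0.     1. ]] 377.6506972455056
```

The crop confirms the brown-gripped steel file in the tray. Its grip is at about (513,-298) with yaw about 9°. The panel edge is at about (533,285) with yaw about 4.5°. Moving towards the tray now.

```bash
python3 -m inch '{"translation":[[0.08,-0.11,0.04],[0.08,-0.11,0.04],[0.08,-0.11,0.04],[0.08,-0.11,0],[0.08,-0.11,0],[0.08,-0.11,0],[0.08,-0.11,0],[0.08,-0.11,0],[0.08,-0.11,0],[0.08,-0.11,0]],"dr":[[0,0,0.032],[0,0,0.032],[0,0,0.032],[0,0,0.032],[0,0,0.032],[0,0,0.032],[0,0,0],[0,0,0],[0,0,0],[0,0,0]],"jaw":[-1,-1,-1,-1,-1,-1,-1,-1,-1,-1]}' 60
```

```text
clock: 1.78
tool_pos: [484.4, 304.4, 259.2]
ee_rot: [-0.001, -0.097, 0.995, 0.002]
force: [0.4, -0.0, 0.3]
width: 0.995
```

```bash
python3 -m inch '{"translation":[[0.006,-0.16,0],[0.006,-0.16,0],[0.006,-0.16,0],[0.006,-0.16,0],[0.006,-0.16,0],[0.006,-0.16,0],[0.006,-0.16,0],[0.006,-0.16,0],[0.006,-0.16,0],[0.006,-0.16,0],[0.006,-0.16,0],[0.006,-0.16,0]],"dr":[[0,0,0],[0,0,0],[0,0,0],[0,0,0],[0,0,0],[0,0,0],[0,0,0],[0,0,0],[0,0,0],[0,0,0],[0,0,0],[0,0,0]],"jaw":[-1,-1,-1,-1,-1,-1,-1,-1,-1,-1,-1,-1]}'
python3 -m inch '{"translation":[[0.01,-0.16,0],[0.01,-0.16,0],[0.01,-0.15,0],[0,0,0]],"dr":[[0,0,0],[0,0,0],[0,0,0],[0,0,0]],"jaw":[-1,-1,-1,-1]}'
cat > look.py <<'E'
from workcell import bot
from h import *
import cv2,sys
s=bot.observe();c=bot.capture("wrist");cv2.imwrite(f"pics/{sys.argv[1]}.png",c["frame"][:,:,::-1])
d=wristcam(s,c);np.savez("w.npz",**{k:d[k] for k in("fx","fy","cx","cy","R","t")})
print(s["tool_pos"],s["ee_rot"],s["joint_pos"])
for th in sys.argv[2:]:print(th,bot.find_in(th,"wrist"))
E
python3 look.py w1 file file_grip
```

```text
clock: 2.78
tool_pos: [504.8, -194.1, 263.0]
ee_rot: [0.004, -0.097, 0.995, 0.002]
force: [0.5, -0.7, 0.5]
width: 1.001
clock: 3.12
tool_pos: [508.9, -327.5, 264.0]
ee_rot: [0.005, -0.092, 0.996, -0.001]
force: [-0.7, -0.7, 0.2]
width: 1.001
[ 508.87832006 -327.50372958  263.97766687] [ 0.00452195 -0.09198568  0.99574925 -0.00127527] [ 0.6172167   0.35156215 -0.11267501  1.64437489  0.03930206  1.13910136
  2.25029021]
file [{'box': [150.1, 15.3, 67.1, 30.7], 'score': 0.84}, {'box': [343.5, 198.4, 27.3, 157.0], 'score': 0.74}]
file_grip [{'box': [148.6, 13.8, 68.8, 27.7], 'score': 0.71}, {'box': [342.9, 202.4, 27.5, 154.0], 'score': 0.68}]
```

View pics/w1.png

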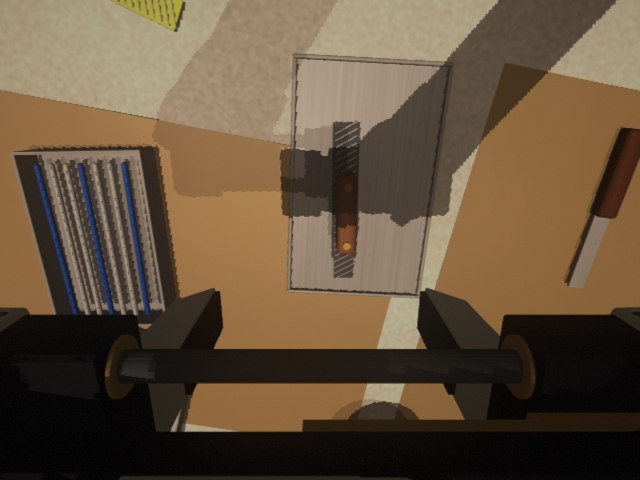

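The wrist view shows the brown-gripped file in the tray. The blade runs from (346,122) to (344,277), and the grip-top screws are at (348,187) and (347,246). The yellow decoy is at top left.

```bash
cat > ang.py <<'E'
from h import *
np.set_printoptions(precision=1,suppress=True)
def ang(a):
    d=a[1]-a[0];return a.mean(0),np.degrees(np.arctan2(d[1],d[0])),np.linalg.norm(d)
E
python3 - <<'E'
from ang import *
import cv2
c=dict(np.load("w.npz"))
print("blade",ang(bp(c,[[346,122],[344,277]],10)))
print("grip",ang(bp(c,[[348.5,187],[347,246]],56)))
print("tray",bp(c,[[294,55],[452,64],[418,296],[289,291]],12).mean(0), ang(bp(c,[[294,55],[289,291]],12)),ang(bp(c,[[452,64],[418,296]],12)))
a=cv2.imread("pics/w1.png")[100:300,270:470];a=cv2.convertScaleAbs(a,alpha=2)
cv2.imwrite("pics/w1c.png",cv2.resize(a,None,fx=3,fy=3,interpolation=cv2.INTER_CUBIC))
E
```

```text
blade (array([ 512.2, -300. ,   10. ]), np.float64(11.092462537391576), np.float64(175.17516484043128))
grip (array([ 514.5, -299.4,   56. ]), np.float64(10.540352393677226), np.float64(60.75902481806481))
tray [ 490.1 -285.2   12. ] (array([ 500.9, -362.1,   12. ]), np.float64(8.015370283836694), np.float64(255.56857302838463)) (array([ 479.4, -208.3,   12. ]), np.float64(7.7718260216083355), np.float64(253.77819959603397))
```

View pics/w1c.png

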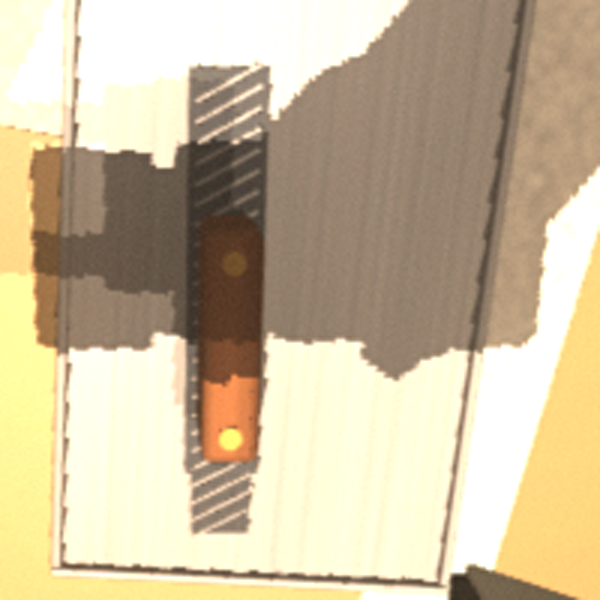

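```bash
python3 -m inch '{"translation":[[0.02,0.11,-0.12],[0,0,-0.15],[0,0,-0.15],[0,0,-0.15],[0,0,-0.12],[0,0,-0.08],[0,0,0]],"dr":[[0,0,0],[0,0,0],[0,0,0],[0,0,0],[0,0,0],[0,0,0],[0,0,0]],"jaw":[-0.2,-0.2,-0.2,-0.2,-0.2,-0.2,-0.2]}'
python3 look.py w2
```

```text
clock: 3.85
tool_pos: [523.1, -271.0, 71.0]
ee_rot: [0.012, -0.107, 0.994, 0.003]
force: [-0.9, 0.1, 0.7]
width: 0.607
[ 523.06235837 -271.04672083   70.95190084] [ 0.01217289 -0.10708547  0.99417178  0.0026451 ] [ 0.54474683  0.54795324 -0.13075587  1.84485817  0.07588011  0.73583909
  2.16314144]
```

View pics/w2.png

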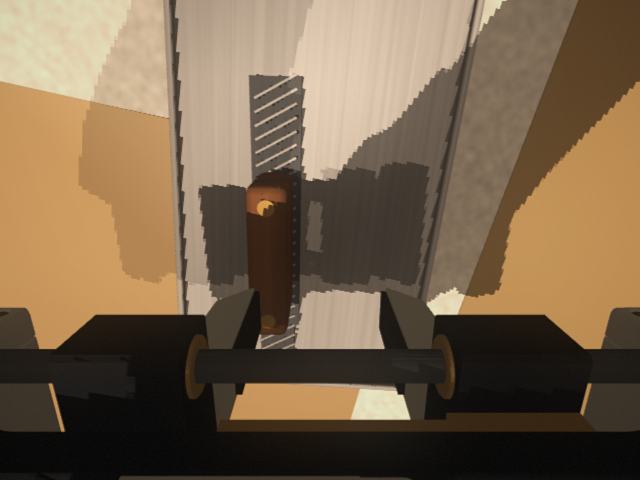

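The fingers are about 28 mm to one side: the grip is at image column 268 and the jaw centre at about 322. I'll correct sideways before descending.

```bash
python3 -m inch '{"translation":[[-0.018,-0.057,0],[-0.018,-0.057,0],[0,0,0],[0,0,0]],"dr":[[-0.0025,0.0075,-0.009],[0,0,0],[0,0,0],[0,0,0]],"jaw":[-0.2,-0.2,-0.2,-0.2]}'
python3 look.py w3
```

```text
clock: 4.23
tool_pos: [520.5, -294.3, 79.2]
ee_rot: [0.004, -0.097, 0.995, -0.001]
force: [1.2, 0.1, -0.9]
width: 0.598
[ 520.5212019  -294.34265319   79.15730982] [ 4.00228307e-03 -9.73285179e-02  9.95244015e-01 -7.00821013e-04] [ 0.56009569  0.55251867 -0.11519317  1.81005694  0.08184156  0.77611857
  2.16966095]
```

View pics/w3.png

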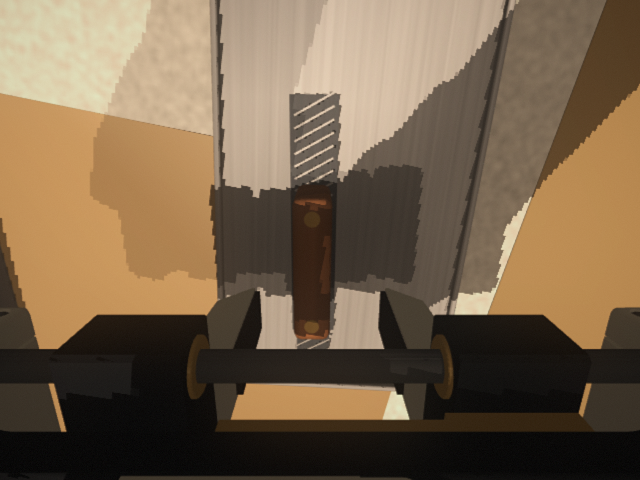

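```bash
python3 - <<'E'
from ang import *
c=dict(np.load("w.npz"))
print("grip",ang(bp(c,[[312,219],[311.5,327]],56)))
print("blade far end",bp(c,[[315,94]],10))
E
python3 -m inch '{"translation":[[-0.01,-0.018,-0.04],[-0.01,-0.006,-0.04],[-0.004,0,-0.04],[0,0,-0.04],[0,0,0],[0,0,0]],"dr":[[0,0,0],[0,0,0],[0,0,0],[0,0,0],[0,0,0],[0,0,0]],"jaw":[-0.2,-0.2,-0.2,-0.2,-0.2,-0.2]}'
```

```text
grip (array([ 515. , -300.3,   56. ]), np.float64(10.586037519296164), np.float64(60.94556623201584))
blade far end [[ 425.9 -316.5   10. ]]
clock: 4.78
tool_pos: [515.8, -298.5, 37.5]
ee_rot: [0.006, -0.099, 0.995, -0.001]
force: [0.1, -0.7, 0.1]
width: 0.601
```

```bash
python3 -m inch '{"translation":[[0,-0.006,-0.04],[0,0,-0.03],[0,0,-0.01],[0,0,0],[0,0,0]],"dr":[[0,0.003,0],[0,0,0],[0,0,0],[0,0,0],[0,0,0]],"jaw":[-0.2,-0.2,-0.2,-0.2,-0.2]}'
```

```text
clock: 5.2
tool_pos: [515.4, -299.3, 14.0]
ee_rot: [0.0, -0.099, 0.995, 0.0]
force: [0.3, -0.6, -0.6]
width: 0.6
```

```bash
python3 -m inch '{"translation":[[0,0,0.008],[0,0,0],[0,0,0],[0,0,0],[0,0,0],[0,0,0],[0,0,0],[0,0,0]],"dr":[[0,0,0],[0,0,0],[0,0,0],[0,0,0],[0,0,0],[0,0,0],[0,0,0],[0,0,0]],"jaw":[0.4,1,1,1,1,1,1,1]}' 60
```

```text
clock: 5.87
tool_pos: [516.4, -299.7, 17.7]
ee_rot: [0.001, -0.099, 0.995, -0.001]
force: [0.2, -1.0, -1.2]
width: 0.217
```

```bash
python3 -m inch '{"translation":[[0,0,0.03],[0,0,0.06],[0,0,0.1],[0,0,0.14],[0,0,0.14],[0,0,0.14],[0,0,0.14],[0,0.02,0.08],[0,0,0.0],[0,0,0]],"dr":[[0,0,0],[0,0,0],[0,0,0],[0,0,0],[0,0,0],[0,0,0],[0,0,0],[0,0,0],[0,0,0],[0,0,0]],"jaw":[1,1,1,1,1,1,1,1,1,1]}'
python3 look.py w4
```

```text
clock: 6.7
tool_pos: [507.5, -290.3, 231.9]
ee_rot: [-0.005, -0.099, 0.995, 0.003]
force: [-0.7, 0.6, -3.2]
width: 0.215
[ 507.52125955 -290.33363142  231.94434014] [-0.00477722 -0.09902415  0.99506808  0.00330456] [ 0.57671134  0.35747461 -0.13000529  1.71272147  0.05060951  1.08630791
  2.19990298]
```

View pics/w4.png

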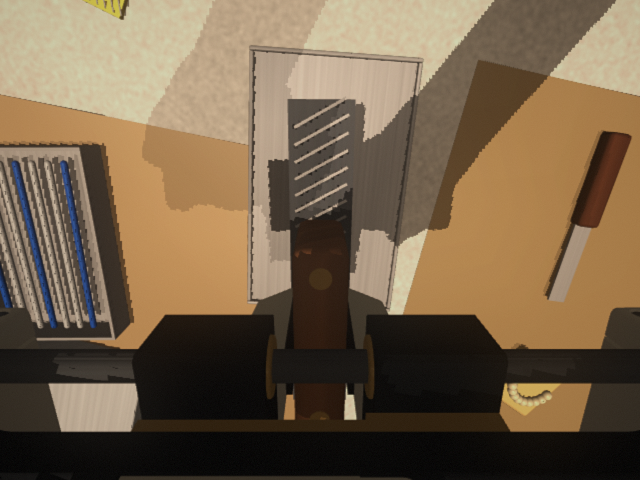

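```bash
python3 - <<'E'
from ang import *
c=dict(np.load("w.npz"));print(bp(c,[[322,100]],224.2),bp(c,[[320,278]],270))
E
python3 -m inch '{"translation":[[0,0.06,0],[0,0.1,0],[0,0.15,0],[0,0.16,0],[0,0.16,0],[0,0.16,0],[0,0.16,0],[0,0.16,0],[0,0.16,0],[0,0.16,0],[0,0.16,0],[0,0.16,0]],"dr":[[0,0,-0.006],[0,0,-0.006],[0,0,-0.006],[0,0,-0.006],[0,0,-0.006],[0,0,-0.006],[0,0,0],[0,0,0],[0,0,0],[0,0,0],[0,0,0],[0,0,0]],"jaw":[1,1,1,1,1,1,1,1,1,1,1,1]}'
```

```text
[[ 417.4 -308.   224.2]] [[ 476.7 -297.2  270. ]]
clock: 7.75
tool_pos: [485.1, 149.0, 203.4]
ee_rot: [-0.027, -0.027, 0.999, 0.004]
force: [0.9, -0.4, -3.2]
width: 0.217
```

```bash
python3 -m inch '{"translation":[[0.01,0.13,0.03],[0.01,0.11,0.03],[0.01,0.08,0.02],[0.01,0.04,0],[0,0,0],[0,0,0],[0,0,0]],"dr":[[0,-0.01,0],[0,0,0],[0,0,0],[0,0,0],[0,0,0],[0,0,0],[0,0,0]],"jaw":[1,1,1,1,1,1,1]}'
python3 look.py w5 panel
```

```text
clock: 8.33
tool_pos: [483.4, 250.1, 208.3]
ee_rot: [-0.023, -0.035, 0.999, 0.002]
force: [-0.1, 0.1, -2.3]
width: 0.21
[483.40528323 250.1048163  208.25345236] [-0.0232556  -0.03464113  0.99912631  0.00240366] [-0.18722898  0.35301931 -0.39763665  1.80348577  0.12284712  1.05186519
  1.01174285]
panel [{'box': [407.3, 301.2, 60.4, 26.1], 'score': 0.95}, {'box': [319.5, 259.4, 65.3, 323.9], 'score': 0.34}]
```

View pics/w5.png

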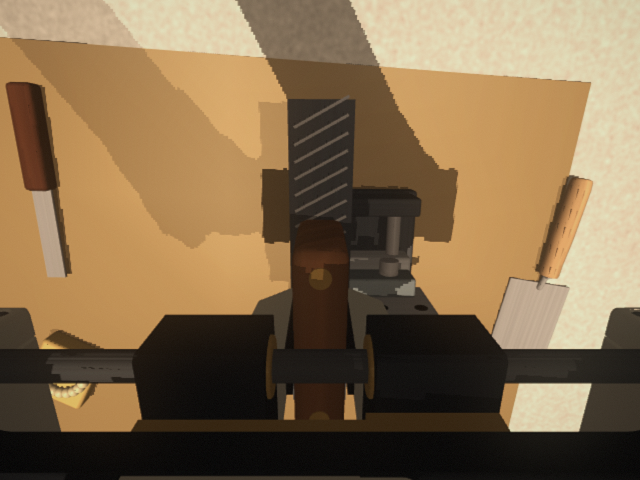

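Run:
```python
from ang import *
import cv2
c=dict(np.load("w.npz"));print(proj(c,[[533,285,125],[529,340,125],[537,230,125]]), bp(c,[[437,290],[437,314]],125))
a=cv2.imread("pics/w5.png")[170:330,340:470]
cv2.imwrite("pics/w5c.png",cv2.resize(a,None,fx=4,fy=4,interpolation=cv2.INTER_CUBIC))
```

```text
[[363.4 324.3]
 [440.2 323.9]
 [286.5 324.7]] [[503.2 333.7 125. ]
 [521.4 336.5 125. ]]
```

View pics/w5c.png

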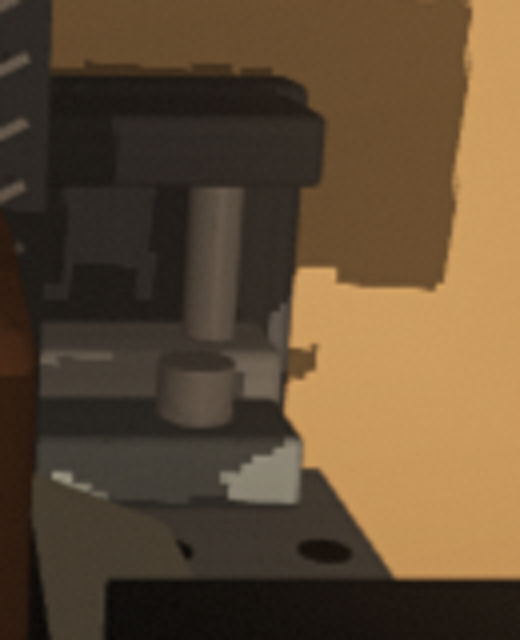

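```bash
python3 - <<'E'
from ang import *
c=dict(np.load("w.npz"));print(bp(c,[[415,295],[380,295.5],[414,279],[360,279.5]],90), proj(c,[[529.5,285,90]]))
E
python3 -m inch '{"translation":[[0.02,0.06,-0.02],[0.02,0.05,0],[0.01,0.02,0],[0,0,0],[0,0,0]],"dr":[[0,-0.015,0],[0,0,0],[0,0,0],[0,0,0],[0,0,0]],"jaw":[1,1,1,1,1]}'
```

```text
[[522.4 329.6  90. ]
 [524.7 301.6  90. ]
 [508.9 327.   90. ]
 [512.2 284.3  90. ]] [[358.8 299.7]]
clock: 8.85
tool_pos: [499.1, 272.7, 202.4]
ee_rot: [0.001, -0.027, 1.0, -0.001]
force: [-0.1, 0.3, -2.2]
width: 0.217
```

```bash
python3 -m inch '{"translation":[[-0.01,0.03,-0.05],[-0.01,0.02,-0.05],[-0.01,0,-0.05],[0,0,-0.03],[0,0,0],[0,0,0]],"dr":[[0,0,0.004],[0,0,0.002],[0,0,0],[0,0,0],[0,0,0],[0,0,0]],"jaw":[1,1,1,1,1,1]}'
python3 look.py w6
python3 - <<'E'
from workcell import bot
import cv2
c=bot.capture("scene");cv2.imwrite("pics/s6.png",cv2.resize(c["frame"][80:230,310:480,::-1],None,fx=4,fy=4,interpolation=cv2.INTER_CUBIC))
E
```

```text
clock: 9.35
tool_pos: [490.1, 282.8, 151.6]
ee_rot: [-0.0, -0.036, 0.999, -0.002]
force: [0.8, -0.2, -2.5]
width: 0.21
[490.0560898  282.76153397 151.64407061] [-3.21664932e-04 -3.61242964e-02  9.99344208e-01 -2.46677307e-03] [-0.26901164  0.4344492  -0.38321789  1.83260306  0.20451227  0.91608498
  0.89729994]
```

View pics/s6.png

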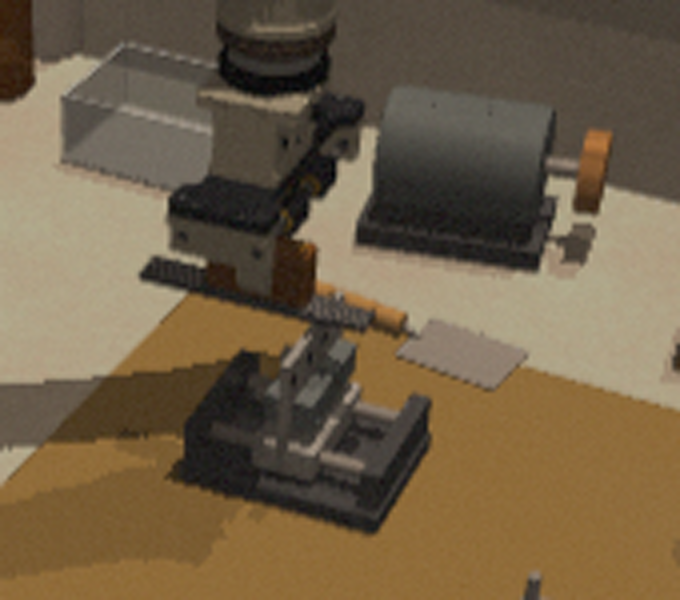

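View pics/w6.png

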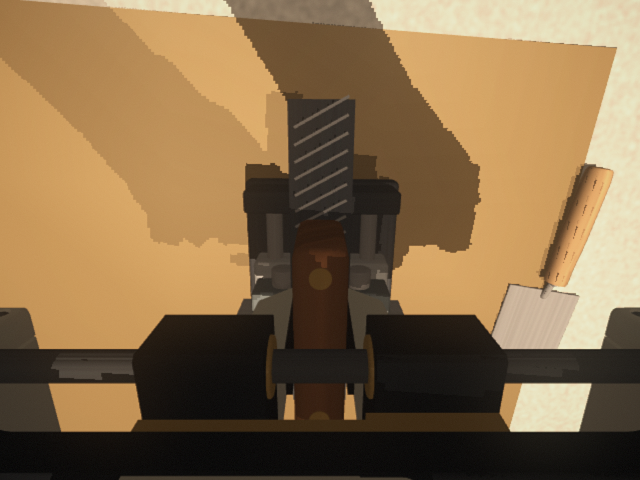

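The file is centred over the holder (file column 322, jaw columns 250–395), level, and about 40 mm short of the edge. Now lowering it onto the edge.

```bash
python3 -m inch '{"translation":[[0.002,0,-0.025],[0.002,0,-0.02],[0.002,0,-0.01],[0.002,0,0]],"dr":[[0,0,0],[0,0,0],[0,0,0],[0,0,0]],"jaw":[1,1,1,1]}'
```

```text
clock: 9.78
tool_pos: [494.3, 283.4, 139.0]
ee_rot: [0.002, -0.036, 0.999, -0.002]
force: [-0.6, 0.2, -2.5]
width: 0.213
```

```bash
python3 -m inch '{"translation":[[0.003,0,-0.01],[0.003,0,-0.01],[0.003,0,-0.006]],"dr":[[0,0,0],[0,0,0],[0,0,0]],"jaw":[1,1,1]}'
```

```text
clock: 10.03
tool_pos: [497.9, 283.8, 133.8]
ee_rot: [0.003, -0.035, 0.999, -0.001]
force: [-1.5, -0.4, 2.1]
width: 0.219
```

```bash
python3 -m inch '{"translation":[[0.02,0.001,-0.008],[0.03,0.002,-0.006],[0.03,0.002,-0.003],[0.03,0.002,-0.003]],"dr":[[0,0,0],[0,0,0],[0,0,0],[0,0,0]],"jaw":[1,1,1,1]}'
```

```text
clock: 10.37
tool_pos: [525.4, 287.2, 130.0]
ee_rot: [0.002, -0.037, 0.999, -0.001]
force: [-3.4, -0.5, 5.2]
width: 0.21
```

```bash
python3 -m inch '{"translation":[[0.025,0.002,-0.003],[0.025,0.002,-0.002],[0.025,0.002,-0.002]],"dr":[[0,0,0],[0,0,0],[0,0,0]],"jaw":[1,1,1]}'
python3 -m inch '{"translation":[[0.025,0.002,-0.003],[0.025,0.002,-0.002],[0.025,0.002,-0.002]],"dr":[[0,0,0],[0,0,0],[0,0,0]],"jaw":[1,1,1]}'
```

```text
clock: 10.62
tool_pos: [546.3, 289.4, 128.4]
ee_rot: [0.002, -0.037, 0.999, -0.001]
force: [-4.7, -1.3, 5.0]
width: 0.217
clock: 10.87
tool_pos: [566.0, 291.4, 126.5]
ee_rot: [0.0, -0.036, 0.999, -0.001]
force: [-5.1, -0.4, 6.1]
width: 0.217
```

```bash
python3 -m inch '{"translation":[[0.012,0.001,0],[0.012,0.001,0.03],[0.01,0,0.05],[0.004,0,0.06],[0,0,0.03],[0,0,0],[0,0,0]],"dr":[[0,0,0],[0,0,0],[0,0,0],[0,0,0],[0,0,0],[0,0,0],[0,0,0]],"jaw":[1,1,1,1,1,1,1]}'
python3 - <<'E'
from workcell import bot
import cv2
c=bot.capture("scene");cv2.imwrite("pics/s7.png",cv2.resize(c["frame"][80:230,310:480,::-1],None,fx=4,fy=4,interpolation=cv2.INTER_CUBIC))
E
python3 look.py w7
```

```text
clock: 11.45
tool_pos: [581.3, 289.4, 166.8]
ee_rot: [0.0, -0.035, 0.999, -0.001]
force: [-0.4, 0.2, -3.3]
width: 0.214
[581.28634626 289.23693739 166.69294253] [ 4.05699181e-04 -3.45380530e-02  9.99402116e-01 -1.53890336e-03] [-0.24750716  0.55008411 -0.35896143  1.60768017  0.22023855  1.02449063
  0.96685315]
```

View pics/s7.png

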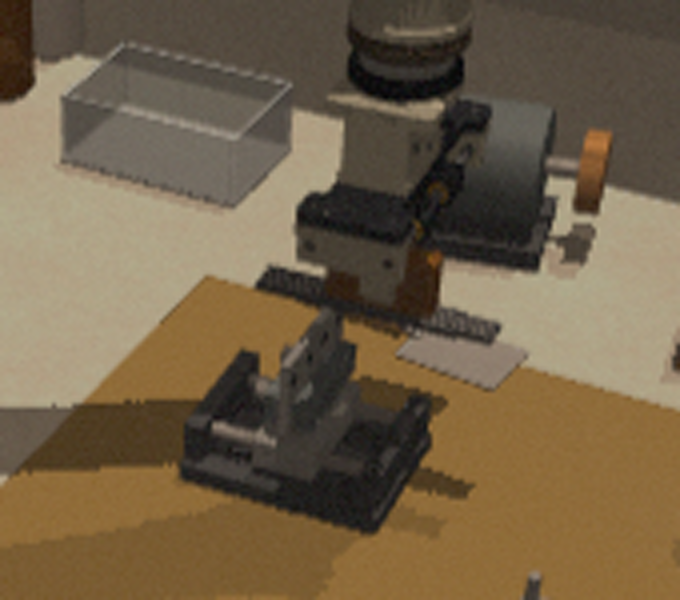

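View pics/w7.png

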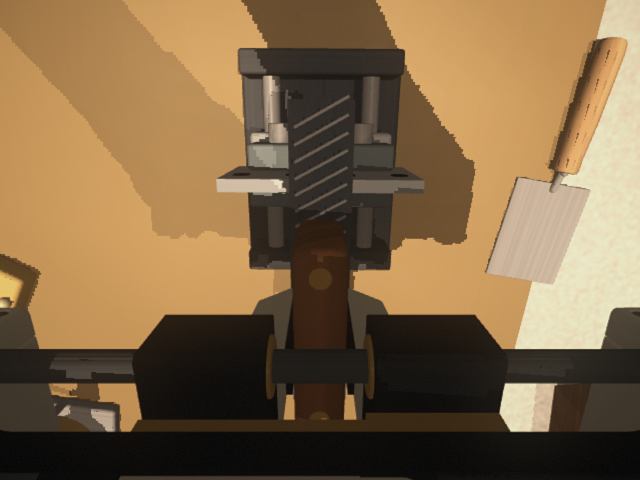

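The file is clear of the edge. The panel's top edge shows at rows 180–190, columns 217–425. The file has not shifted in the grip. I'm re-measuring the edge.

```bash
python3 - <<'E'
from ang import *
c=dict(np.load("w.npz"));print(ang(bp(c,[[217,186],[424,185]],125)),bp(c,[[322,97]],166.7-7.7))
E
python3 -m inch '{"translation":[[-0.03,0,0.02],[-0.08,-0.005,0.01],[-0.09,-0.006,0],[-0.09,-0.006,0],[-0.05,-0.004,0],[-0.02,0,0],[0,0,0],[0,0,0]],"dr":[[0,0,0],[0,0,0],[0,0,0],[0,0,0],[0,0,0],[0,0,0],[0,0,0],[0,0,0]],"jaw":[1,1,1,1,1,1,1,1]}'
```

```text
(array([530.8, 285.4, 125. ]), np.float64(94.31539659324542), np.float64(109.95026220020183)) [[488.7 283.2 159. ]]
clock: 12.22
tool_pos: [482.0, 281.6, 170.5]
ee_rot: [-0.003, -0.035, 0.999, -0.004]
force: [0.4, 0.7, -2.4]
width: 0.217
```

```bash
python3 -m inch '{"translation":[[0.01,0,-0.04],[0.01,0,-0.04],[0.006,0,-0.02],[0.002,0,-0.01],[0.002,0,0]],"dr":[[0,0,0],[0,0,0],[0,0,0],[0,0,0],[0,0,0]],"jaw":[1,1,1,1,1]}'
```

```text
clock: 12.63
tool_pos: [493.6, 281.3, 139.3]
ee_rot: [-0.002, -0.034, 0.999, -0.003]
force: [-0.2, -0.3, -2.3]
width: 0.216
```

```bash
python3 -m inch '{"translation":[[0.003,0,-0.01],[0.003,0,-0.01],[0.003,0,-0.006]],"dr":[[0,0,0],[0,0,0],[0,0,0]],"jaw":[1,1,1]}'
```

```text
clock: 12.88
tool_pos: [497.2, 281.6, 133.0]
ee_rot: [-0.002, -0.033, 0.999, -0.003]
force: [-2.1, -2.1, 3.7]
width: 0.211
```

```bash
python3 -m inch '{"translation":[[0.02,0.001,-0.008],[0.03,0.002,-0.006],[0.03,0.002,-0.003],[0.03,0.002,-0.003]],"dr":[[0,0,0],[0,0,0],[0,0,0],[0,0,0]],"jaw":[1,1,1,1]}'
python3 -m inch '{"translation":[[0.025,0.002,-0.003],[0.025,0.002,-0.002],[0.025,0.002,-0.002]],"dr":[[0,0,0],[0,0,0],[0,0,0]],"jaw":[1,1,1]}'
python3 -m inch '{"translation":[[0.025,0.002,-0.003],[0.025,0.002,-0.002],[0.025,0.002,-0.002]],"dr":[[0,0,0],[0,0,0],[0,0,0]],"jaw":[1,1,1]}'
```

```text
clock: 13.22
tool_pos: [525.1, 285.1, 129.7]
ee_rot: [-0.002, -0.034, 0.999, -0.002]
force: [-3.2, -0.7, 4.6]
width: 0.216
clock: 13.47
tool_pos: [546.7, 287.5, 128.5]
ee_rot: [-0.002, -0.034, 0.999, -0.002]
force: [-3.2, -1.3, 4.8]
width: 0.213
clock: 13.72
tool_pos: [566.9, 289.4, 126.8]
ee_rot: [-0.003, -0.034, 0.999, -0.002]
force: [-4.7, -0.2, 6.9]
width: 0.212
```

Second stroke done. Lifting clear, higher this time.

```bash
python3 -m inch '{"translation":[[0.012,0.001,0],[0.012,0.001,0.03],[0.01,0,0.05],[0.004,0,0.08],[0,0,0.08],[0,0,0.08],[0,0,0.04],[0,0,0]],"dr":[[0,0,0],[0,0,0],[0,0,0],[0,0,0],[0,0,0],[0,0,0],[0,0,0],[0,0,0]],"jaw":[1,1,1,1,1,1,1,1]}'
python3 -m inch '{"translation":[[-0.02,-0.06,0],[-0.02,-0.1,0],[-0.02,-0.14,0],[-0.02,-0.16,0.01],[-0.02,-0.16,0.01],[-0.02,-0.16,0],[-0.02,-0.16,0],[-0.02,-0.16,0],[-0.02,-0.16,0],[-0.02,-0.16,0],[0,-0.16,0],[0,-0.16,0]],"dr":[[0,0,0.002],[0,0,0.002],[0,0,0.002],[0,0,0.002],[0,0,0.002],[0,0,0.002],[0,0,0.002],[0,0,0.002],[0,0,0],[0,0,0],[0,0,0],[0,0,0]],"jaw":[1,1,1,1,1,1,1,1,1,1,1,1]}'
```

```text
clock: 14.38
tool_pos: [582.0, 285.5, 214.5]
ee_rot: [-0.004, -0.032, 0.999, -0.004]
force: [0.2, -0.6, -3.1]
width: 0.215
clock: 15.38
tool_pos: [523.0, -152.0, 207.0]
ee_rot: [-0.008, -0.068, 0.998, -0.0]
force: [1.3, -0.6, -2.0]
width: 0.213
```

```bash
python3 -m inch '{"translation":[[-0.03,-0.13,0],[-0.03,-0.11,0],[-0.02,-0.06,0],[-0.01,-0.03,0],[0,0,0],[0,0,0],[0,0,0]],"dr":[[0,-0.005,0],[0,0,0],[0,0,0],[0,0,0],[0,0,0],[0,0,0],[0,0,0]],"jaw":[1,1,1,1,1,1,1]}'
```

```text
clock: 15.97
tool_pos: [493.2, -252.5, 199.5]
ee_rot: [-0.003, -0.059, 0.998, -0.003]
force: [-0.2, 0.3, -3.4]
width: 0.218
```

```bash
python3 -m inch '{"translation":[[0,-0.06,-0.06],[0,-0.05,-0.1],[0,-0.02,-0.12],[0,0,-0.12],[0,0,-0.08],[0,0,-0.04],[0,0,0],[0,0,0]],"dr":[[0,0,0.005],[0,0,0],[0,0,0],[0,0,0],[0,0,0],[0,0,0],[0,0,0],[0,0,0]],"jaw":[1,1,1,1,1,1,1,1]}'
python3 look.py w8
```

```text
clock: 16.63
tool_pos: [504.2, -269.0, 67.1]
ee_rot: [0.002, -0.079, 0.997, -0.001]
force: [-1.4, 0.7, -2.8]
width: 0.211
[ 504.20071145 -269.02022082   67.13324477] [ 2.24749628e-03 -7.94640408e-02  9.96834910e-01 -7.60159013e-04] [ 0.57643808  0.53793965 -0.16881191  1.87817232  0.12796816  0.73115622
  2.06590866]
```

View pics/w8.png

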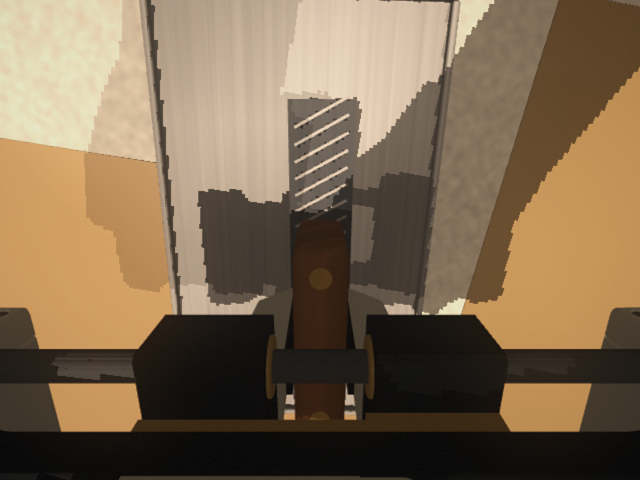

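The file hangs over the tray, with the blade end at (322,98) between the rims. Moving a little towards the centre while lowering.

```bash
python3 -m inch '{"translation":[[-0.02,-0.03,-0.04],[-0.02,-0.02,-0.04],[-0.01,-0.01,-0.03],[0,0,-0.02],[0,0,0],[0,0,0]],"dr":[[0,0.001,0],[0,0,0],[0,0,0],[0,0,0],[0,0,0],[0,0,0]],"jaw":[1,1,1,1,1,1]}'
```

```text
clock: 17.18
tool_pos: [494.0, -287.6, 36.8]
ee_rot: [0.004, -0.079, 0.997, -0.003]
force: [-0.3, 0.4, -3.1]
width: 0.212
```

```bash
python3 -m inch '{"translation":[[0,0,-0.025],[0,0,-0.02],[0,0,-0.012],[0,0,-0.006],[0,0,0]],"dr":[[-0.001,0.002,0],[0,0,0],[0,0,0],[0,0,0],[0,0,0]],"jaw":[1,1,1,1,1]}'
```

```text
clock: 17.6
tool_pos: [494.9, -287.6, 20.0]
ee_rot: [0.001, -0.08, 0.997, -0.005]
force: [0.6, 0.5, -3.0]
width: 0.215
```

```bash
python3 -m inch '{"translation":[[0,0,-0.006],[0,0,-0.004],[0,0,0]],"dr":[[0,0,0],[0,0,0],[0,0,0]],"jaw":[1,1,1]}'
```

```text
clock: 17.85
tool_pos: [495.2, -287.4, 18.0]
ee_rot: [0.001, -0.08, 0.997, -0.005]
force: [0.2, 0.1, -1.9]
width: 0.215
```

```bash
python3 -m inch '{"translation":[[0,0,0],[0,0,0],[0,0,0],[0,0,0],[0,0,0],[0,0,0]],"dr":[[0,0,0],[0,0,0],[0,0,0],[0,0,0],[0,0,0],[0,0,0]],"jaw":[0.3,0,-0.2,-0.2,-0.2,-0.2]}'
python3 -m inch '{"translation":[[0,0,0.02],[0,0,0.04],[0,0,0.08],[0,0,0.12],[0,0,0.14],[0,0,0.14],[0,0,0.12],[0,0,0.06],[0,0,0],[0,0,0]],"dr":[[0,0,0],[0,0,0],[0,0,0],[0,0,0],[0,0,0],[0,0,0],[0,0,0],[0,0,0],[0,0,0],[0,0,0]],"jaw":[-0.2,-0.2,-0.2,-0.2,-0.2,-0.2,-0.2,-0.2,-0.2,-0.2]}'
python3 look.py w9
python3 - <<'E'
from workcell import bot
import cv2
c=bot.capture("scene");cv2.imwrite("pics/s9.png",c["frame"][:,:,::-1])
E
```

```text
clock: 18.35
tool_pos: [497.7, -288.5, 20.0]
ee_rot: [0.004, -0.08, 0.997, -0.007]
force: [0.5, -0.4, 0.3]
width: 0.581
clock: 19.18
tool_pos: [495.3, -286.7, 214.5]
ee_rot: [0.004, -0.08, 0.997, -0.007]
force: [0.0, -0.3, -0.7]
width: 0.597
[ 495.25061907 -286.72168573  214.4510009 ] [ 0.00432246 -0.08026901  0.99674055 -0.00681743] [ 0.62684298  0.34003065 -0.18947991  1.78348196  0.08295984  1.01089516
  2.13631099]
```

View pics/w9.png

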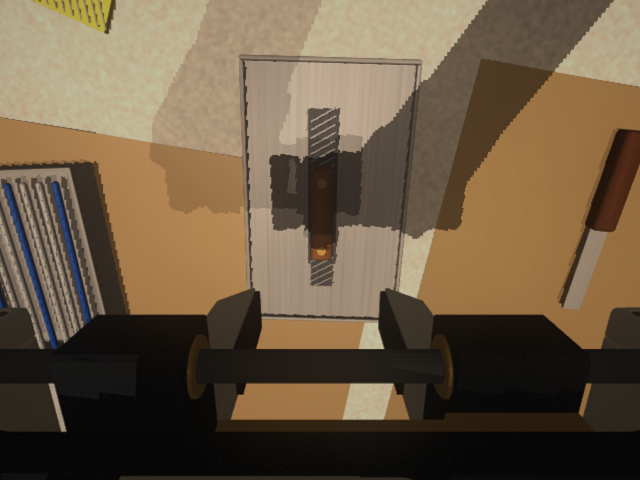

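View pics/s9.png

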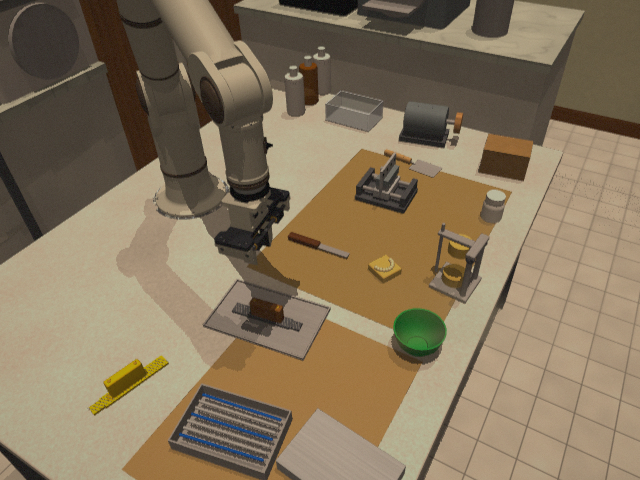

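The file lies flat in the middle of the tray (blade from (323,108) to (321,286) in the wrist picture). The gripper is clear of it. The knife, model and spatula are at the same pixels as at the start. Handing in.

Run:
```python
from ang import *
from workcell import bot
c=dict(np.load("w.npz"));print(ang(bp(c,[[323,108],[321,286]],10)))
print(np.abs(bot.observe()["qd"]).max()); print(bot.close_job())
```

```text
(array([ 491.5, -288.8,   10. ]), np.float64(8.723077549451899), np.float64(176.46576856867165))
0.02856968923517303
the job is handed in; nothing more can be done
None
```

I took the brown-gripped file out of the tray and pushed two pressed forward strokes across the panel edge. I lifted it clear after each one, laid it back in the tray and handed the job in at about 19 s of the 58 s allowed. The hand-in gives no verdict.

- **Strokes:** by the measured tool pose, the middle of the file went from about 35 mm short of the edge to at least 34 mm past it both times. It sat within a degree or so of square to the edge, and the tool was level to within about 0.5°.
- **Force:** the wrist force suggests about 5 to 10 N of press and 2 to 5 N of forward friction at the checks during the strokes. The carriage and panel contact have no direct readings, so the carriage movement is only inferred from that friction.
- **Final place:** the last wrist picture puts the file about 5 mm from the tray's middle, lying flat, with the gripper open about 200 mm above it.
- **Bystanders:** the stone model, knife and spatula look unmoved in the last scene picture.
- **Not as planned:** on the first approach the arm ended up about 28 mm to one side of the file. I saw this in the wrist picture and corrected it before gripping. No other check failed or disagreed.

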